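# Unpin the spin tester's guard and hold it open at 50 degrees

## Task

I want to set the interlock switch of the bearing spin tester: draw the red-knobbed lock pin straight out sideways, lay it in the grey magnetic dish and let go of it. Then lift the clear guard by its black bar and finish holding it open at 50 degrees (red pointer in the green band), still holding when you stop, because it falls shut by itself. The guard is brittle, so grip and lift it lightly, and leave the other things on the bench where they are.

Things in the scene. Friction and masses are not known exactly. Their poses are not given: they have to be found in the camera images.
- test_stand: bearing spin tester, a grey bench machine fixed to the table (base 200 x 220 mm) under a clear hinged hood. Origin: on the table top under the middle of the machine; x points to its rear (hinge side), y to its left seen from the robot, z up. Its yaw varies by up to about 15 degrees.
- guard_hinge (a point): middle of the guard's hinge axis, which is level and runs along the tester's y; in the tester's frame at (80, 0, 95) mm. On the left, 104 mm from it, stands an aluminium quadrant, 85 mm in radius about the axis (its top 180 mm above the table), with a tick every 5 degrees and a green band from 45 to 55; the guard's red pointer runs over it.
- guard (a joint): opening of the clear guard in rad: 0 shut, 0.873 is 50 degrees, stop at 1.31; opening lifts its front edge. 0.45 kg; weight and a weak spring shut it from any angle (3 to 4 N upward at the bar lifts it). It cannot open while the lock pin is in. It cracks at 100 N of contact force, all contacts added (the two fingers of a pinch both count).
- guard_handle (a point): centre of the guard's hand bar: round, black, 12 mm thick, along the tester's y, 80 mm free between its stays; in front of and above the guard's top front edge (guard top 100 mm above the table). When shut at (-105, 0, 128) mm in the tester's frame; swings about guard_hinge with the guard. Free on all sides by 25 mm or more.
- pin_knob (a point): centre of the lock pin's red knob (22 mm thick, 30 mm long). While locked the pin lies along the tester's y, at the right front corner: this point at (-94, -130, 61) mm in the tester's frame. Pull it 65 mm or more straight along the tester's -y to free it. The point's y axis runs along the pin toward the tip of its shaft.
- pin_mid (a point): point on the lock pin's axis 15 mm from the knob's centre toward the shaft, where knob and shaft meet, near its centre of mass. The 8 mm steel shaft reaches from here 48 mm toward the tester's +y through two fixed bores of 10 mm and a wider one on the guard between them. The pin is 78 mm long and weighs 60 g.
- magnet_dish: round grey open dish, 87 mm across at the rim, 24 mm high, 2 mm floor; its magnet holds it fast to the table, to the left or the right of the tester. Origin: centre of its underside.
- heater_puck: black round puck, 68 mm across, 26 mm high, loose on the table on the other side of the tester from the dish; leave it alone. Origin: centre of its underside.
- yellow_cap: yellow round cap, 60 mm across, 30 mm high, loose near the table's front edge; leave it alone. Origin: centre of its underside.
- screwdriver_1: black-handled screwdriver lying flat, 200 mm long, 26 mm high, loose near the front edge; leave it alone. Origin: underside centre, x along it.
- fuse_carton: small brown carton, 70 x 44 mm, 30 mm high, loose at the right of the tester; leave it alone. Origin: centre of its underside.

How it is judged (in metres and radians):
On the way:
1. the lock pin is laid in the magnetic dish and let go, with the guard still shut (horizontal distance between pin_mid and magnet_dish below 0.04 m and height (world z) of pin_mid below 0.06 m and contact force between lock_pin and magnet_dish above 0.1 N and contact force between the fingers and lock_pin below 0.05 N and value of joint guard below 0.1 rad), for 0.3 s.
At the end, for the whole second after the job is handed in: the guard stands still at 45 to 55 degrees, carried by the robot's fingers at the hand bar (more than 1 N on it, grasp point within 60 mm of the bar's centre) and not by the pin; the lock pin lies let go in the magnetic dish, its middle within 40 mm of the dish's centre and below 60 mm (value of joint guard between 0.785 and 0.96 rad and velocity of joint guard between -0.1 and 0.1 rad/s and contact force between the fingers and guard above 1 N and contact force between lock_pin and guard below 0.05 N and horizontal distance between pin_mid and magnet_dish below 0.04 m and contact force between lock_pin and magnet_dish above 0.1 N and distance between the grasp point and guard_handle below 0.06 m and height (world z) of pin_mid below 0.06 m and contact force between the fingers and lock_pin below 0.05 N); the arm keeps its last pose, push and grip.
It fails at once if the brittle guard takes more than 100 N of contact force in all (contact force between guard and anything else above 100 N).
It fails at once if the lock pin is dropped: out of the fingers with its middle more than 90 mm above the table (height (world z) of pin_mid above 0.09 m and contact force between the fingers and lock_pin below 0.02 N).
It fails at once if the puck, cap, screwdriver or carton is moved by more than 30 mm (distance of any of heater_puck, yellow_cap, screwdriver_1, fuse_carton from where it was at the start of the episode above 0.03 m).
It also fails if it takes over 61 s, if anything falls off the work surface, if the arm or the gripper's body presses on something with over 40 N, if the wrist force passes 120 N, or if a joint passes its speed limit or range.

## Robot

A 7-joint arm with a two-finger parallel gripper is mounted at the origin on a cart in front of the work surface, level with it; the furniture and walls round the work are solid. World frame = base frame: x ahead of the robot, y to its left, z up, the work surface at z = 0. Lengths are in m, angles in degrees, forces in N, time in s.
With the tool pointing down it reaches from about 0.425 to 0.875 m from the base axis. Payload 4.7 kg.
Tool frame: the origin (TCP) lies at the centre of the arm's flange, where the gripper is bolted on; the fingertips stand 182 mm ahead of it and the grasp point (between the pads) lies 164 mm ahead of it; z points along the fingers, x is the direction in which the jaws open and shut, and the axes are right-handed (so a half turn about z gives the same grasp; the last joint's range is limited). The gripper opens to 87 mm and grips with 3 to 60 N. Pads are 19 mm wide; open, the fingers measure 117 mm over their backs; the gripper's body (75 mm by 190 mm) begins 51 mm behind the grasp point.
Start: joints at [-72.932, 18.392, -4.016, 83.108, 1.295, 78.541, -3.26], TCP at [0.182, 0.624, 0.405] pointing down, gripper open.
Joint ranges: [-163.93, 163.93], [-17.29, 119.83], [-79.2, 71.16], [3.27, 140.29], [-89.18, 269.18], [5.43, 117.66], [-154.24, 154.24]. Speed limits (degrees/s): [147.25, 147.25, 180, 180, 180, 180, 180].

## Interface

Orientations are given as [roll, pitch, yaw] about the fixed x, y, z axes, in that order (R = Rz(yaw) Ry(pitch) Rx(roll)).
In Python, from cell import env gives the robot as it stands. The module is installed in compiled form; this text tells all that it offers.
- The arm moves only by the tool carry_out, never from a script. Its argument "increments" is a list of rows, each a list of 5 numbers: the shift along the world's x, y, z in m, then the turn about the world's z in degrees, then the gripper's target within -1 to 1 (shut at 1, half-way at 0, fully open at -1). In form: [[dx, dy, dz, spin, jaw], ...]. A call has 1 to 20 rows; each row is the pose to reach, as a shift and turn from the pose commanded when the call began; what a row does not reach only later rows make up. A row lasts 1/10 s, in which the tool goes at most 50 mm and 8.59 degrees, less where a joint would pass 70% of its speed; a pose out of reach is approached as far as the arm can. A call with a gripper value outside its range is refused whole. The fingers move at their own pace and stop on an object; "grip_force" is the grip in N (left out, the last holds). Time passes only in rows, so rows that repeat a pose let the fingers close. It gives the time, the measured TCP pose, the force and the opening at its end, in the units of the state.
- env.get_obs(): the state, without advancing time (a new reading comes with each control period).
- env.read_camera(name): name is "scene" or "side" or "wrist"; returns (picture, depth): 420x560x3 uint8, red, green, blue; 420x560 float32, m along the optical axis (not along the pixel's ray), 0 where there is no reading.
- env.get_calibration(name): a dict with "K" (3x3 intrinsics, pixels), "camera_from_world" (4x4, takes a point from world to camera coordinates); the wrist camera has in their place "T_tool_cam" (4x4, takes a point from camera to tool coordinates, whose origin is the TCP and whose axes are the tool frame's). Camera axes: x right, y down, z forward; pixel columns grow to the right and rows downward; lengths in m; the calibration is good to about 2 mm. A picture is of the moment at which its call begins: read the wrist's pose just before it. get_calibration takes no time and is no camera call.
- env.sign_off(): hands the job in, once; it reports no verdict.
The state is a dict: "time_s": time; "qpos": joint angles; "joint_velocities": joint speeds; "effort": joint torques, N m; "tool_pos": TCP position; "tool_rot": TCP orientation; "force": force on the tool from outside, world axes, zero at the start; "wrist_torque": the same for the moment, N m; "grip_width": finger opening in m.
Only numpy, scipy, OpenCV 4.12 (cv2) and the standard library are available. Lean on these libraries where they do the work, as an engineer would, in place of code of your own. Each camera call takes 0.05 s, during which the arm holds its last target.

## Working session

There is one attempt and no reset: what is moved stays moved. The work goes in short steps, Python scripts to look and compute and a tool call to move; the robot and the scene stay as the last step left them, time stands still between calls to the robot, and variables do not carry over. Pictures are saved under pics/ and viewed, and the job is handed in when it is done.

Besides the shell and the picture viewer there is one more tool, called after "Request:" by a JSON object that holds its "op" and its "data", one argument or row to a line. carry_out: Moves the arm, as the interface text tells. Its arguments: {"type":"object","properties":{"increments":{"type":"array"},"grip_force":{"type":"number"}},"required":["increments"]}

```bash
mkdir -p pics
cat > h.py <<'E'
import numpy as np,cv2
from cell import env
from scipy.spatial.transform import Rotation as R
def T_tool(o):
    T=np.eye(4);T[:3,:3]=R.from_euler('xyz',o['tool_rot'],degrees=True).as_matrix();T[:3,3]=o['tool_pos'];return T
def snap(name,fn):
    o=env.get_obs();p,d=env.read_camera(name);c=env.get_calibration(name)
    W=T_tool(o)@np.array(c['T_tool_cam']) if name=='wrist' else np.linalg.inv(np.array(c['camera_from_world']))
    cv2.imwrite('pics/'+fn+'.png',p[:,:,::-1]);np.savez('pics/'+fn+'.npz',p=p,d=d,W=W,K=np.array(c['K']))
    return p,d,W,np.array(c['K'])
def cloud(d,W,K):
    v,u=np.mgrid[:d.shape[0],:d.shape[1]]
    P=np.stack([(u-K[0,2])/K[0,0]*d,(v-K[1,2])/K[1,1]*d,d],-1)
    return P@W[:3,:3].T+W[:3,3]
def proj(X,W,K):
    c=(np.asarray(X)-W[:3,3])@W[:3,:3];q=c@K.T;return q[...,:2]/q[...,2:]
E
python3 - <<'E'
from h import *
o=env.get_obs();print(o)
for n in['scene','side','wrist']:
    p,d,W,K=snap(n,n+'0');print(n,W.round(3).tolist(),K[0,0])
E
```

```text
{'time_s': 0.0, 'qpos': array([-72.93152426,  18.43994525,  -4.01287383,  83.17531933,
         1.29715087,  78.53993784,  -3.26064353]), 'joint_velocities': array([ 0.02795158,  0.01607738, -0.07011221, -0.0340017 ,  0.10054898,
        0.04736722, -0.0590223 ]), 'effort': array([-2.66162806e-04, -4.91307592e+01, -4.04493660e-01, -3.12510073e+01,
       -6.40203897e-02,  4.41829709e-02,  1.87916321e-04]), 'tool_pos': array([0.18201101, 0.62378613, 0.40364713]), 'tool_rot': array([1.79991330e+02, 1.09851411e-01, 7.37385387e+01]), 'force': array([ 0.27270148, -0.19522534,  0.65389949]), 'wrist_torque': array([ 0.09409817,  0.04332509, -0.06997509]), 'grip_width': 0.08683195194322246}
scene [[0.82, -0.429, 0.38, 0.021], [-0.573, -0.623, 0.532, -0.685], [0.008, -0.654, -0.757, 1.115], [0.0, 0.0, 0.0, 1.0]] 429.7452776505551
side [[0.93, -0.214, 0.297, 0.168], [-0.366, -0.49, 0.791, -0.929], [-0.024, -0.845, -0.534, 0.727], [0.0, 0.0, 0.0, 1.0]] 464.86276980493324
wrist [[0.281, 0.926, 0.252, 0.114], [0.96, -0.27, -0.076, 0.644], [-0.002, 0.263, -0.965, 0.383], [0.0, 0.0, 0.0, 1.0]] 375.1219823869645
```

View pics/scene0.png

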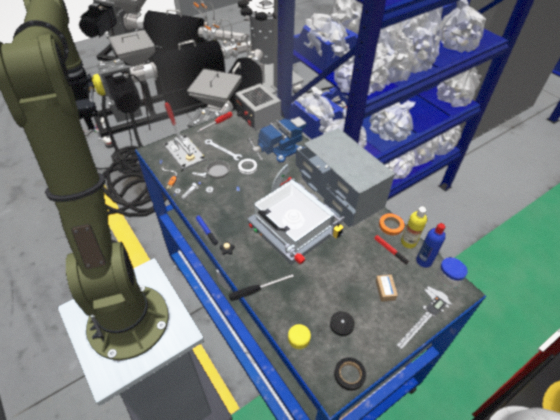

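View pics/side0.png

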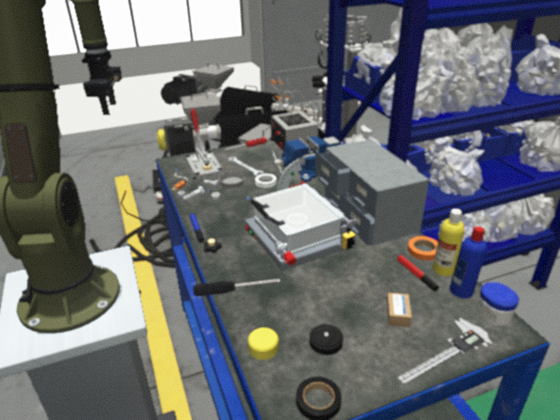

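View pics/wrist0.png

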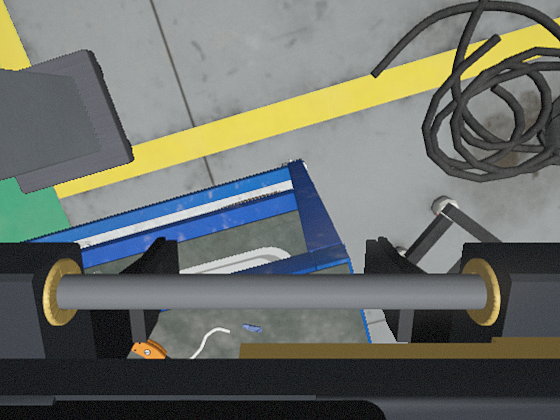

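Run:
```python
from h import *
for n,(x0,x1,y0,y1) in dict(scene0=(150,350,130,270),side0=(190,390,130,270)).items():
    z=np.load('pics/'+n+'.npz');p=z['p'];P=cloud(z['d'],z['W'],z['K'])
    cv2.imwrite('pics/c_%s.png'%n,cv2.resize(p[y0:y1,x0:x1,::-1],None,fx=4,fy=4,interpolation=cv2.INTER_CUBIC))
    hsv=cv2.cvtColor(p,cv2.COLOR_RGB2HSV)
    red=((hsv[...,0]<8)|(hsv[...,0]>172))&(hsv[...,1]>150)&(hsv[...,2]>90)
    k,l,s,c=cv2.connectedComponentsWithStats(red.astype(np.uint8))
    for i in range(1,k):
        if s[i,4]>8: print(n,s[i],np.median(P[l==i],0).round(3),P[l==i].min(0).round(3),P[l==i].max(0).round(3))
```

```text
scene0 [216 112  16  11  76] [0.675 0.632 0.018] [ 0.641  0.623 -0.002] [0.714 0.671 0.029]
scene0 [436 224   9   9  56] [ 0.836 -0.331  0.166] [ 0.829 -0.34   0.151] [ 0.849 -0.322  0.174]
scene0 [375 236  22  18 109] [ 0.771 -0.222  0.013] [ 0.021 -0.685  0.005] [ 0.783 -0.18   1.115]
scene0 [295 254  10   9  63] [ 0.49  -0.135  0.065] [ 0.483 -0.149  0.056] [ 0.504 -0.12   0.074]
scene0 [498 352  43  39  91] [ 1.263 -0.726 -0.707] [ 1.116 -0.731 -0.718] [ 1.409 -0.723 -0.699]
side0 [191 110   7  19  78] [0.449 0.611 0.151] [ 0.168 -0.929  0.12 ] [0.457 0.629 0.727]
side0 [247 138  19   8  87] [0.673 0.629 0.014] [ 0.168 -0.929  0.003] [0.713 0.641 0.727]
side0 [472 227  12  13 117] [ 0.836 -0.335  0.163] [ 0.168 -0.929  0.148] [ 0.846 -0.324  0.727]
side0 [444 244   8   5  20] [ 0.826 -0.267  0.088] [ 0.823 -0.276  0.082] [ 0.832 -0.262  0.092]
side0 [284 252  12  13 103] [ 0.491 -0.14   0.064] [ 0.168 -0.929  0.048] [ 0.504 -0.121  0.727]
side0 [398 255  26  23 193] [ 0.771 -0.223  0.012] [ 0.168 -0.929 -0.002] [ 0.78  -0.18   0.727]
```

View pics/c_scene0.png

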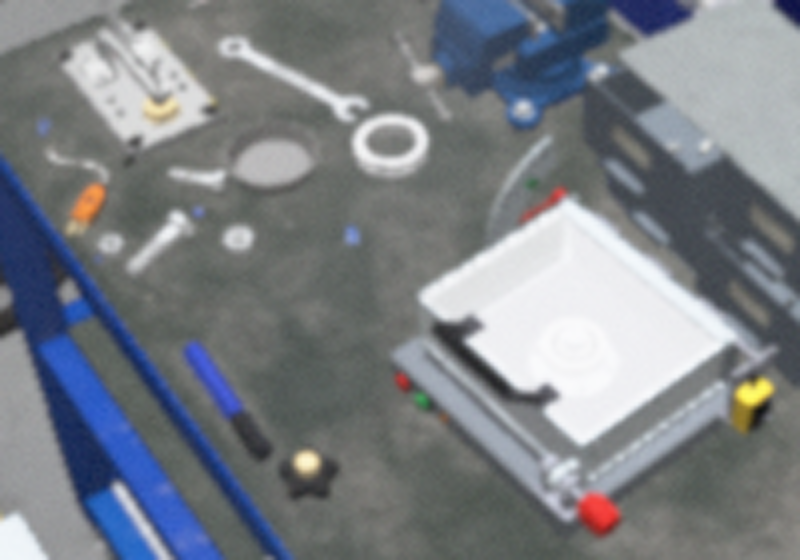

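View pics/c_side0.png

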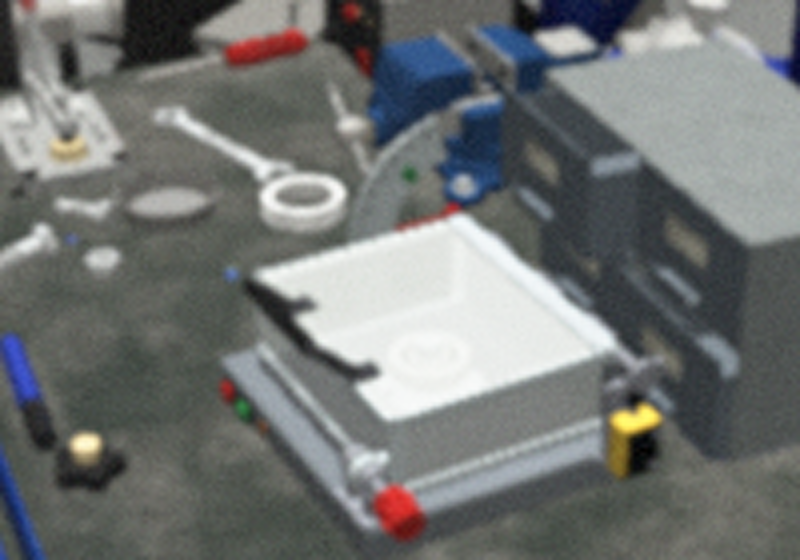

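Run:
```python
from h import *
def show(n,pts):
    z=np.load('pics/'+n+'.npz');P=cloud(z['d'],z['W'],z['K'])
    for x,y in pts:print(n,(x,y),P[y,x].round(3),z['p'][y,x])
S=lambda x,y:(150+x//4,130+y//4)
D=lambda x,y:(190+x//4,130+y//4)
show('scene0',[S(*q) for q in [(273,162),(240,162),(305,162),(273,145),(273,183),(390,122),(390,165),(360,145),(425,145),(390,145),(460,352),(490,375),(515,392),(475,325),(548,392),(598,510)]])
show('side0',[D(*q) for q in [(170,204),(135,204),(205,204),(303,180),(303,198),(303,222),(265,200),(342,200),(260,285),(310,330),(345,362),(300,302),(372,370),(400,510)]])
show('scene0',[(343,322)]);show('side0',[(325,338)])
```

```text
scene0 (218, 170) [0.509 0.387 0.001] [187 186 187]
scene0 (210, 170) [0.485 0.405 0.   ] [178 176 176]
scene0 (226, 170) [ 0.534  0.371 -0.   ] [179 178 179]
scene0 (218, 166) [0.52  0.406 0.001] [181 181 181]
scene0 (218, 175) [0.495 0.363 0.002] [167 167 168]
scene0 (247, 160) [0.62  0.361 0.013] [225 225 226]
scene0 (247, 171) [0.587 0.308 0.017] [217 216 216]
scene0 (240, 166) [0.58  0.345 0.016] [236 235 236]
scene0 (256, 166) [0.63  0.314 0.014] [200 201 203]
scene0 (247, 166) [ 0.612  0.349 -0.004] [120 121 119]
scene0 (265, 218) [0.466 0.005 0.129] [41 42 44]
scene0 (272, 223) [ 0.472 -0.023  0.13 ] [50 52 54]
scene0 (278, 228) [ 0.475 -0.05   0.132] [81 79 85]
scene0 (268, 211) [0.501 0.041 0.103] [101 101 109]
scene0 (287, 228) [ 0.512 -0.045  0.1  ] [101 101 108]
scene0 (299, 257) [ 0.492 -0.134  0.07 ] [243  67  61]
side0 (232, 181) [ 0.508  0.392 -0.001] [181 181 177]
side0 (223, 181) [0.48  0.399 0.001] [163 159 156]
side0 (241, 181) [0.524 0.341 0.02 ] [116 115 110]
side0 (265, 175) [0.613 0.361 0.013] [210 209 205]
side0 (265, 179) [ 0.614  0.364 -0.003] [126 126 122]
side0 (265, 185) [0.592 0.304 0.009] [175 175 170]
side0 (256, 180) [0.573 0.335 0.016] [239 239 237]
side0 (275, 180) [0.628 0.306 0.019] [187 188 184]
side0 (255, 201) [0.467 0.022 0.134] [86 88 88]
side0 (267, 212) [0.495 0.014 0.099] [202 208 203]
side0 (276, 220) [ 0.494 -0.052  0.115] [136 143 142]
side0 (265, 205) [0.5   0.043 0.103] [96 94 99]
side0 (283, 222) [ 0.513 -0.048  0.102] [ 96  98 100]
side0 (290, 257) [ 0.493 -0.141  0.066] [220  52  48]
scene0 (343, 322) [ 0.483 -0.351  0.023] [147 147 149]
side0 (325, 338) [ 0.477 -0.355  0.021] [48 47 48]
```

The scene shows the tester at about (0.58, -0.01), with the knob near (0.49, -0.135). The dish is the grey disc near (0.51, 0.385), and the puck is at the right. I'll look at both from closer with the wrist camera.

Request:
{"op": "carry_out", "data": {
  "increments": [
    [0.28,-0.37,0.03,-67,-1],
    [0.28,-0.37,0.03,-67,-1],
    [0.28,-0.37,0.03,-67,-1],
    [0.28,-0.37,0.03,-67,-1],
    [0.28,-0.37,0.03,-67,-1],
    [0.28,-0.37,0.03,-67,-1],
    [0.28,-0.37,0.03,-67,-1],
    [0.28,-0.37,0.03,-67,-1],
    [0.28,-0.37,0.03,-67,-1],
    [0.28,-0.37,0.03,-67,-1],
    [0.28,-0.37,0.03,-67,-1],
    [0.28,-0.37,0.03,-67,-1]
  ]
}}

```text
time_s: 1.35
tool_pos: [0.4613, 0.2551, 0.4344]
tool_rot: [-180.0, 0.1, 6.8]
force: [-0.7, 1.2, -0.6]
grip_width: 0.0871
```

Run:
```python
from h import *
snap('wrist','w1');o=env.get_obs();print(o['time_s'],o['tool_pos'],o['tool_rot'],o['qpos'])
```

```text
1.4 [0.46084716 0.25587295 0.43437446] [-1.79970303e+02  6.11617077e-02  6.91198518e+00] [-50.12909629   2.30644285  18.85085101  98.62364702  -0.81161653
  79.23800571 -24.22832268]
```

View pics/w1.png

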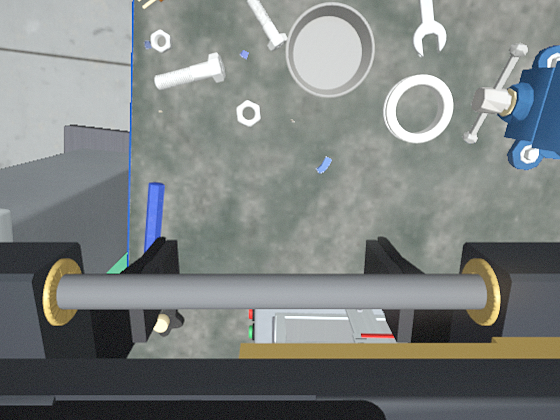

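Request:
{"op": "carry_out", "data": {
  "increments": [
    [0.0,-0.42,0.0,0,-1],
    [0.0,-0.42,0.0,0,-1],
    [0.0,-0.42,0.0,0,-1],
    [0.0,-0.42,0.0,0,-1],
    [0.0,-0.42,0.0,0,-1],
    [0.0,-0.42,0.0,0,-1],
    [0.0,-0.42,0.0,0,-1],
    [0.0,-0.42,0.0,0,-1],
    [0.0,-0.42,0.0,0,-1],
    [0.0,-0.42,0.0,0,-1],
    [0.0,-0.42,0.0,0,-1],
    [0.0,-0.42,0.0,0,-1]
  ]
}}

```text
time_s: 2.6
tool_pos: [0.4627, -0.1633, 0.4345]
tool_rot: [-180.0, 0.0, 7.0]
force: [-0.3, -0.0, -0.5]
grip_width: 0.0869
```

Run:
```python
from h import *
snap('wrist','w2');o=env.get_obs();print(o['time_s'],o['tool_pos'],o['tool_rot'],o['qpos'])
```

```text
2.65 [ 0.46260869 -0.16352135  0.43457903] [-1.79978196e+02  1.70053166e-02  6.99429388e+00] [-30.39135635  -4.58412213  44.92432315 103.83798783   3.27679646
  79.4519306   20.83364191]
```

View pics/w2.png

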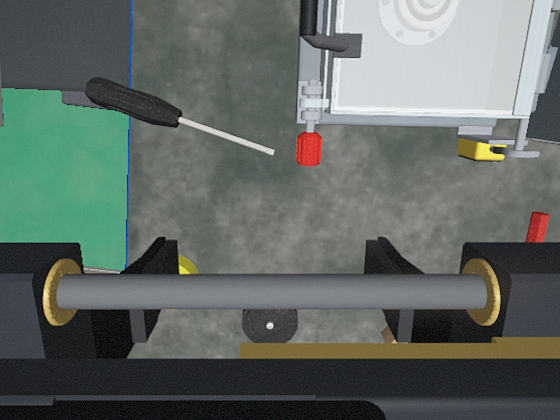

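w1 shows the dish centred at about (330,50). w2 shows the red knob at (309,149), the end of the black bar at (305,20-45), and the screwdriver tip at (272,152).

Run:
```python
from h import *
z=np.load('pics/w2.npz');p,d,W,K=z['p'],z['d'],z['W'],z['K'];P=cloud(d,W,K)
hsv=cv2.cvtColor(p,cv2.COLOR_RGB2HSV)
red=((hsv[...,0]<8)|(hsv[...,0]>172))&(hsv[...,1]>150)&(hsv[...,2]>60);red[:,:280]=0;red[:,340:]=0;red[200:]=0
Q=P[red];print('knob',len(Q),np.percentile(Q,[2,50,98],axis=0).round(4))
c=Q[Q[:,2]>0.062]
print('top',c[:,2].max())
rect=cv2.minAreaRect(np.argwhere(red)[:,::-1].astype(np.float32));print(rect)
# shaft between
m=(P[...,2]>0.060)&(P[...,2]<0.08)
# knob lateral centre vs y
for y in np.arange(-.15,-.115,.006):
    s=Q[(abs(Q[:,1]-y)<.003)&(Q[:,2]>.055)]
    if len(s):print(round(y,3),s[:,0].min().round(4),s[:,0].max().round(4),len(s))
# dark bar
bar=(P[...,2]>.115)&(P[...,2]<.14)&(p.max(-1)<70);bar[:,:290]=0;bar[:,330:]=0;bar[60:]=0
B=P[bar];print('bar',len(B),np.percentile(B,[1,50,99],axis=0).round(4))
# base edge: top plane of base z
h=P[100:122,330:500,2];
for col in range(320,520,25):
    print(col,[ (r,P[r,col].round(3).tolist()) for r in (108,114,118,122,126,130)])
z=np.load('pics/w1.npz');p,d,W,K=z['p'],z['d'],z['W'],z['K'];P=cloud(d,W,K)
S=P[0:105,280:380].reshape(-1,3);rim=S[(S[:,2]>.017)&(S[:,2]<.03)]
from scipy.optimize import least_squares
f=least_squares(lambda q:np.hypot(rim[:,0]-q[0],rim[:,1]-q[1])-q[2],[.51,.385,.043],loss='soft_l1',f_scale=.002);print('dish',len(rim),f.x,np.percentile(rim[:,2],[5,50,95]))
```

```text
knob 777 [[ 0.4835 -0.1458  0.0572]
 [ 0.4936 -0.131   0.0664]
 [ 0.5053 -0.117   0.0695]]
top 0.4133922192903598
((308.5, 148.5), (33.0, 25.0), 90.0)
-0.144 0.484 0.5073 124
-0.138 0.4839 0.5072 161
-0.132 0.4832 0.5062 152
-0.126 0.4825 0.506 168
-0.12 0.4823 0.5044 152
bar 563 [[ 0.4672 -0.051   0.1172]
 [ 0.473  -0.0355  0.1294]
 [ 0.4885 -0.0232  0.1319]]
320 [(108, [0.503, -0.094, 0.034]), (114, [0.499, -0.099, 0.067]), (118, [0.5, -0.102, 0.066]), (122, [0.505, -0.107, 0.032]), (126, [0.51, -0.113, -0.0]), (130, [0.511, -0.117, -0.001])]
345 [(108, [0.515, -0.091, 0.098]), (114, [0.528, -0.097, 0.033]), (118, [0.529, -0.1, 0.033]), (122, [0.53, -0.104, 0.033]), (126, [0.537, -0.11, -0.002]), (130, [0.538, -0.114, -0.001])]
370 [(108, [0.535, -0.089, 0.098]), (114, [0.536, -0.093, 0.099]), (118, [0.553, -0.097, 0.033]), (122, [0.554, -0.101, 0.032]), (126, [0.564, -0.106, -0.0]), (130, [0.565, -0.11, -0.001])]
395 [(108, [0.555, -0.086, 0.098]), (114, [0.556, -0.091, 0.099]), (118, [0.578, -0.094, 0.034]), (122, [0.579, -0.098, 0.032]), (126, [0.591, -0.103, -0.002]), (130, [0.
[... 160 characters left out ...]
.606, -0.099, 0.03]), (130, [0.618, -0.104, 0.0])]
445 [(108, [0.595, -0.081, 0.099]), (114, [0.596, -0.086, 0.099]), (118, [0.628, -0.088, 0.032]), (122, [0.629, -0.092, 0.032]), (126, [0.63, -0.096, 0.031]), (130, [0.645, -0.101, -0.0])]
470 [(108, [0.616, -0.079, 0.098]), (114, [0.616, -0.083, 0.1]), (118, [0.652, -0.085, 0.032]), (122, [0.653, -0.089, 0.033]), (126, [0.654, -0.093, 0.033]), (130, [0.655, -0.097, 0.033])]
495 [(108, [0.636, -0.076, 0.099]), (114, [0.637, -0.081, 0.099]), (118, [0.676, -0.082, 0.033]), (122, [0.678, -0.086, 0.032]), (126, [0.698, -0.09, -0.001]), (130, [0.699, -0.094, -0.001])]
dish 1343 [0.50408732 0.37853413 0.04124425] [0.01760711 0.02131602 0.02316968]
```

Run:
```python
from h import *
z=np.load('pics/w2.npz');p,d,W,K=z['p'],z['d'],z['W'],z['K'];P=cloud(d,W,K)
def line(name,lo,cols):
    L=[]
    for c in cols:
        r=np.where((P[60:145,c,2]>lo)&(P[60:145,c,2]<lo+.02))[0]
        if len(r):L.append(P[60+r.max(),c,:2])
    L=np.array(L);a=np.polyfit(L[:,0],L[:,1],1)
    for _ in range(3):
        e=abs(L[:,1]-np.polyval(a,L[:,0]));a=np.polyfit(L[e<.0015,0],L[e<.0015,1],1)
    print(name,len(L),np.degrees(np.arctan(a[0])),'y at .55',np.polyval(a,.55),(e<.0015).sum())
line('base',.025,range(335,455));line('top',.09,range(340,500))
# base front edge (x min) at z .033
L=[];M=[]
for r in range(5,110):
    c=np.where((P[r,280:330,2]>.025)&(P[r,280:330,2]<.04))[0]
    if len(c):L.append(P[r,280+c.min(),:2])
L=np.array(L);a=np.polyfit(L[:,1],L[:,0],1)
for _ in range(3):
    e=abs(L[:,0]-np.polyval(a,L[:,1]));a=np.polyfit(L[e<.002,1],L[e<.002,0],1)
print('front',np.degrees(np.arctan(-a[0])),'x at y=-.05',np.polyval(a,-.05),(e<.002).sum(),len(L))
g=cv2.resize(p[0:200,270:350,::-1],None,fx=4,fy=3.0,interpolation=cv2.INTER_CUBIC)
# overlay for candidates
for yaw in (4,5,6,7):
    t=np.radians(yaw);Rz=np.array([[np.cos(t),-np.sin(t)],[np.sin(t),np.cos(t)]])
    k=np.array([.4945,-.1315]);o=k-Rz@[-.094,-.130]
    print(yaw,'origin',o.round(4),'handle',(o+Rz@[-.105,0]).round(4),'baredge end -40',(o+Rz@[-.105,-.04]).round(4),'front at corner',(o+Rz@[-.1,-.05]).round(4),(o+Rz@[0,-.11]).round(4))
```

```text
base 120 5.750117652525619 y at .55 -0.10431391156941597 120
top 160 5.696183375630421 y at .55 -0.09195550825993526 159
front 5.628767706149946 x at y=-.05 0.47584974266352614 79 104
4 origin [0.5792 0.0047] handle [ 0.4745 -0.0026] baredge end -40 [ 0.4772 -0.0425] front at corner [ 0.4829 -0.0521] [ 0.5869 -0.105 ]
5 origin [0.5768 0.0062] handle [ 0.4722 -0.003 ] baredge end -40 [ 0.4757 -0.0428] front at corner [ 0.4816 -0.0523] [ 0.5864 -0.1034]
6 origin [0.5744 0.0076] handle [ 0.47   -0.0034] baredge end -40 [ 0.4742 -0.0431] front at corner [ 0.4802 -0.0526] [ 0.5859 -0.1018]
7 origin [0.572 0.009] handle [ 0.4677 -0.0038] baredge end -40 [ 0.4726 -0.0435] front at corner [ 0.4788 -0.0528] [ 0.5854 -0.1002]
```

Request:
{"op": "carry_out", "data": {
  "increments": [
    [0.0325,0.034,-0.05,-1.2,-1],
    [0.0325,0.034,-0.05,-1.2,-1],
    [0.0325,0.034,-0.1,-1.2,-1],
    [0.0325,0.034,-0.14,-1.2,-1],
    [0.0325,0.034,-0.14,-1.2,-1],
    [0.0325,0.034,-0.14,-1.2,-1],
    [0.0325,0.034,-0.14,-1.2,-1]
  ]
}}

```text
time_s: 3.35
tool_pos: [0.4957, -0.1318, 0.2971]
tool_rot: [180.0, -0.2, 5.6]
force: [0.3, 0.2, 1.6]
grip_width: 0.0871
```

Run:
```python
from h import *
o=env.get_obs();print(o['time_s'],o['tool_pos'],o['tool_rot'],o['qpos'])
snap('wrist','w3');snap('side','s3')
p=cv2.imread('pics/s3.png')[150:310,200:400];cv2.imwrite('pics/s3c.png',cv2.resize(p,None,fx=3.7,fy=3.7,interpolation=cv2.INTER_CUBIC))
```

```text
3.35 [ 0.49567184 -0.13184103  0.29706891] [179.98010399  -0.21525216   5.58912786] [-29.97827386   7.52797288  45.11553938 111.51613735  -6.03947412
  63.07558089  23.20165749]
```

View pics/w3.png

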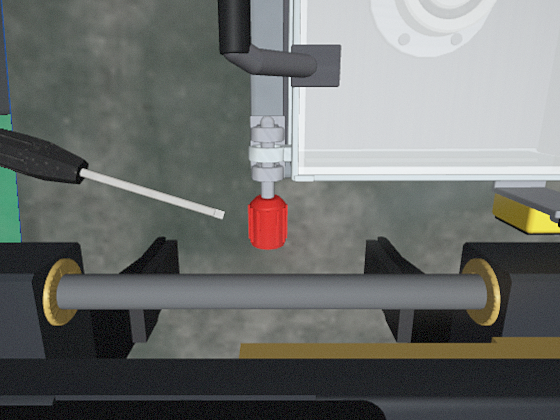

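View pics/s3c.png

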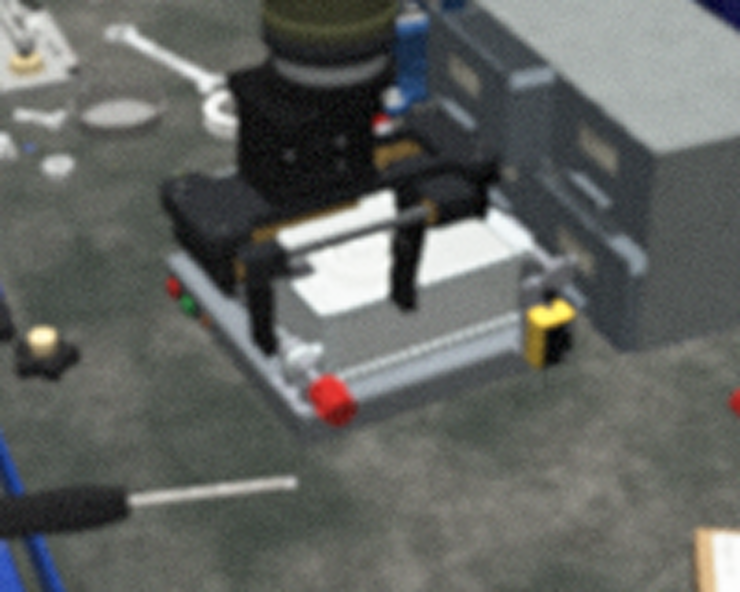

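Run:
```python
from h import *
z=np.load('pics/w3.npz');p,d,W,K=z['p'],z['d'],z['W'],z['K'];P=cloud(d,W,K)
hsv=cv2.cvtColor(p,cv2.COLOR_RGB2HSV)
red=((hsv[...,0]<8)|(hsv[...,0]>172))&(hsv[...,1]>150)&(hsv[...,2]>60);red[:,:230]=0;red[:,310:]=0;red[260:]=0
Q=P[red];print(len(Q),np.percentile(Q,[1,50,99],axis=0).round(4))
for y in np.arange(-.145,-.115,.006):
    s=Q[abs(Q[:,1]-y)<.003]
    if len(s):print(y.round(3),np.percentile(s[:,0],[1,99]).round(4),s[:,0].mean().round(4))
bar=(P[...,2]>.11)&(P[...,2]<.15)&(p.max(-1)<60);bar[:,:200]=0;bar[:,260:]=0;bar[60:]=0
B=P[bar];print('bar',len(B),np.percentile(B,[1,50,99],axis=0).round(4))
```

```text
1833 [[ 0.483  -0.1461  0.0567]
 [ 0.4945 -0.1298  0.0664]
 [ 0.5061 -0.1157  0.0699]]
-0.145 [0.4804 0.5052] 0.4943
-0.139 [0.4839 0.5069] 0.4954
-0.133 [0.4834 0.5063] 0.4948
-0.127 [0.483  0.5056] 0.4943
-0.121 [0.4827 0.5048] 0.4939
bar 1243 [[ 0.4675 -0.0455  0.1249]
 [ 0.4753 -0.0362  0.1294]
 [ 0.4797 -0.0275  0.1317]]
```

Request:
{"op": "carry_out", "data": {
  "increments": [
    [-0.0005,0,-0.035,0,-1],
    [-0.0005,0,-0.066,0,-1],
    [-0.0005,0,-0.066,0,-1],
    [-0.0005,0,-0.066,0,-1],
    [-0.0005,0,-0.066,0,0.3],
    [-0.0005,0,-0.066,0,0.6],
    [-0.0005,0,-0.066,0,1],
    [-0.0005,0,-0.066,0,1],
    [-0.0005,0,-0.066,0,1],
    [-0.0005,0,-0.066,0,1],
    [-0.0005,0,-0.066,0,1],
    [-0.0005,0,-0.066,0,1]
  ],
  "grip_force": 25
}}

```text
time_s: 4.65
tool_pos: [0.494, -0.132, 0.2287]
tool_rot: [180.0, 0.0, 5.5]
force: [0.3, 0.1, 0.7]
grip_width: 0.0313
```

Request:
{"op": "carry_out", "data": {
  "increments": [
    [0,0,0,0,1],
    [0,0,0,0,1],
    [0,0,0,0,1],
    [0,0,0,0,1]
  ]
}}

```text
time_s: 5.05
tool_pos: [0.494, -0.132, 0.2288]
tool_rot: [180.0, -0.0, 5.5]
force: [0.2, -0.6, 0.1]
grip_width: 0.0211
```

Request:
{"op": "carry_out", "data": {
  "increments": [
    [0.001,-0.01,0,0,1],
    [0.002,-0.02,0,0,1],
    [0.003,-0.03,0,0,1],
    [0.004,-0.04,0,0,1],
    [0.005,-0.05,0,0,1],
    [0.006,-0.06,0,0,1],
    [0.007,-0.07,0,0,1],
    [0.008,-0.08,0,0,1],
    [0.008,-0.08,0,0,1]
  ]
}}

```text
time_s: 5.95
tool_pos: [0.5019, -0.2139, 0.2289]
tool_rot: [179.9, -0.0, 5.4]
force: [-0.6, -0.4, 0.1]
grip_width: 0.0208
```

Run:
```python
from h import *
o=env.get_obs();print(o['time_s'],o['tool_pos'],o['tool_rot'],o['qpos'],o['grip_width'])
snap('side','s4')
p=cv2.imread('pics/s4.png')[150:330,200:400];cv2.imwrite('pics/s4c.png',cv2.resize(p,None,fx=3.3,fy=3.3,interpolation=cv2.INTER_CUBIC))
```

```text
5.95 [ 0.50187151 -0.21386763  0.22892686] [ 1.79919639e+02 -8.11386430e-03  5.41021220e+00] [-18.66998888  18.7408615   44.98184247 110.51473871 -15.64431528
  56.93820843  38.83732443] 0.0208379845491341
```

View pics/s4c.png

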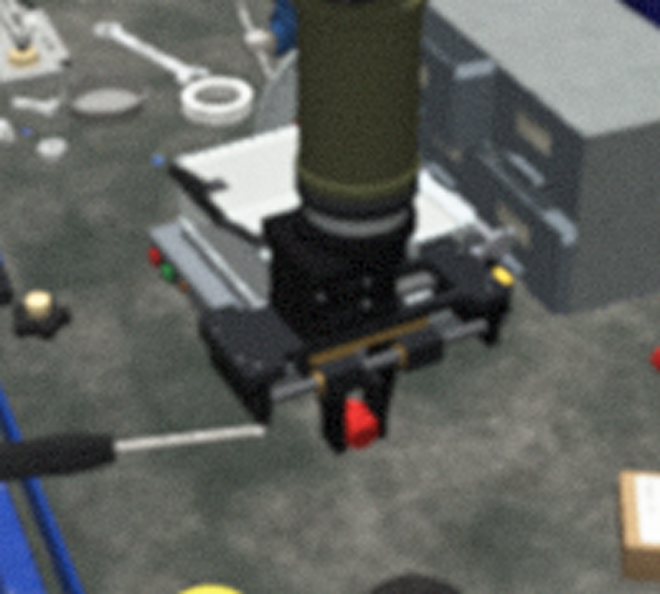

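Request:
{"op": "carry_out", "data": {
  "increments": [
    [0,0,0.02,0,1],
    [0,0,0.05,0,1],
    [0,0,0.09,0,1],
    [0,0.01,0.13,0,1],
    [0,0.04,0.16,0,1],
    [0,0.08,0.18,0,1],
    [0,0.12,0.18,0,1],
    [0,0.165,0.18,0,1],
    [0,0.21,0.18,0,1],
    [0,0.255,0.18,0,1],
    [0,0.3,0.18,0,1],
    [0,0.345,0.18,0,1],
    [0.001,0.39,0.18,0,1],
    [0.002,0.43,0.18,0,1],
    [0.003,0.47,0.18,0,1],
    [0.004,0.51,0.18,0,1],
    [0.004,0.54,0.16,0,1],
    [0.004,0.56,0.14,0,1],
    [0.004,0.57,0.12,0,1],
    [0.004,0.57,0.12,0,1]
  ]
}}

```text
time_s: 8.0
tool_pos: [0.5037, 0.36, 0.3451]
tool_rot: [179.8, 0.3, 5.8]
force: [-0.5, -0.3, -1.0]
grip_width: 0.021
```

Run:
```python
from h import *
o=env.get_obs();print(o['time_s'],o['tool_pos'],o['tool_rot'],o['qpos'],o['grip_width'])
snap('wrist','w5');snap('side','s5')
p=cv2.imread('pics/s5.png')[100:300,160:390];cv2.imwrite('pics/s5c.png',cv2.resize(p,None,fx=3,fy=3,interpolation=cv2.INTER_CUBIC))
z=np.load('pics/w1.npz');p,d,W,K=z['p'],z['d'],z['W'],z['K'];P=cloud(d,W,K)
S=P[0:105,280:380].reshape(-1,3)
c=p[0:105,280:380].reshape(-1,3).mean(1)
f=S[(S[:,2]<.006)&(c>165)];f=f[np.hypot(f[:,0]-.504,f[:,1]-.379)<.05];print('floor',len(f),f[:,:2].min(0),f[:,:2].max(0),f.mean(0))
```

```text
8.0 [0.50371872 0.36002811 0.34507187] [179.8199346    0.33537742   5.77434564] [-56.02079013  17.26267317  21.90730505  92.89622291  -6.71080172
  71.52261031 -27.05952921] 0.021001886328298684
floor 4088 [0.45694663 0.33560173] [0.55000708 0.42810292] [0.50376031 0.37959902 0.00071893]
```

View pics/w5.png

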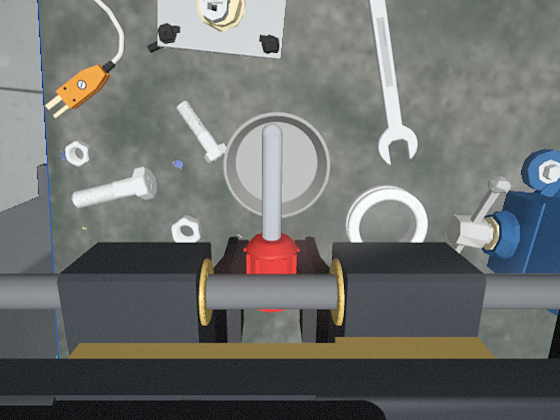

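View pics/s5c.png

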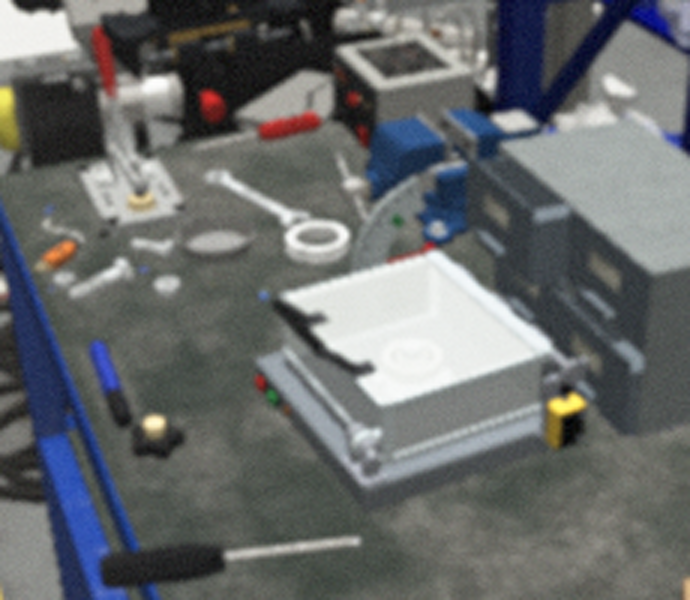

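Run:
```python
from h import *
from scipy.optimize import least_squares
z=np.load('pics/w5.npz');p,d,W,K=z['p'],z['d'],z['W'],z['K'];P=cloud(d,W,K)
S=P[100:235,215:340].reshape(-1,3);rim=S[(S[:,2]>.019)&(S[:,2]<.03)]
f=least_squares(lambda q:np.hypot(rim[:,0]-q[0],rim[:,1]-q[1])-q[2],[.51,.385,.043],loss='soft_l1',f_scale=.002);print(len(rim),f.x)
print(proj([f.x[0],f.x[1],.024],W,K))
m=(P[...,2]>.15)&(P[...,2]<.22);m[235:]=0;Q=P[m];print('shaft',Q.min(0),Q.max(0))
```

```text
1398 [0.50428418 0.37910697 0.04145049]
[276.10381196 166.11839973]
shaft [0.4936853  0.37475497 0.16936192] [0.5079163  0.42252818 0.18381895]
```

Request:
{"op": "carry_out", "data": {
  "increments": [
    [0,0,-0.04,0,1],
    [0,0,-0.08,0,1],
    [0,0,-0.11,0,1],
    [0,0,-0.13,0,1],
    [0,0,-0.138,0,1],
    [0,0,-0.138,0,1],
    [0,0,-0.138,0,1]
  ]
}}

```text
time_s: 8.8
tool_pos: [0.507, 0.358, 0.2128]
tool_rot: [-179.9, -0.2, 5.5]
force: [-1.2, -0.5, -0.1]
grip_width: 0.0209
```

Request:
{"op": "carry_out", "data": {
  "increments": [
    [0,0,-0.003,0,0.9],
    [0,0,-0.003,0,0.5],
    [0,0,-0.003,0,0.3],
    [0,0,-0.003,0,0.2],
    [0,0,-0.003,0,0],
    [0,0,-0.003,0,0],
    [0,0,0.05,0,0],
    [0,0,0.1,0,0],
    [0,0,0.12,0,0],
    [0,0,0.12,0,0]
  ]
}}

```text
time_s: 9.8
tool_pos: [0.5074, 0.3586, 0.3359]
tool_rot: [-179.7, -0.4, 5.5]
force: [1.0, -0.4, 0.7]
grip_width: 0.0437
```

Run:
```python
from h import *
o=env.get_obs();print(o['time_s'],o['tool_pos'],o['qpos'],o['grip_width'])
snap('wrist','w6');snap('scene','c6')
p=cv2.imread('pics/c6.png')[130:270,150:350];cv2.imwrite('pics/c6c.png',cv2.resize(p,None,fx=4,fy=4,interpolation=cv2.INTER_CUBIC))
```

```text
9.8 [0.50739652 0.35860079 0.33586295] [-55.9023042   17.59688876  22.13907622  93.61971011  -7.04287518
  69.64150487 -26.76901913] 0.043653032306908014
```

View pics/w6.png

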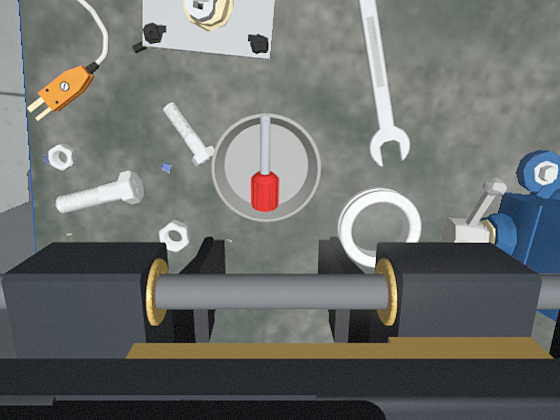

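View pics/c6c.png

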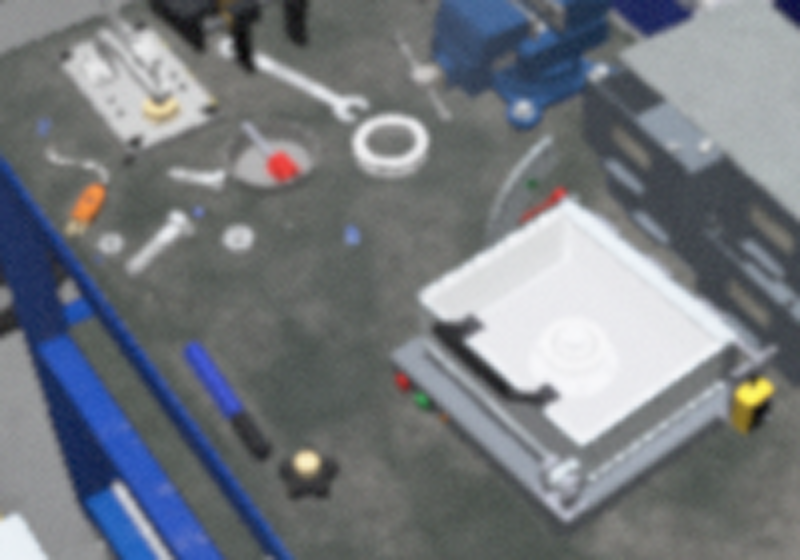

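The pin lies in the dish at w6 (265,165), let go. Next is the guard bar.

Request:
{"op": "carry_out", "data": {
  "increments": [
    [-0.004,-0.03,0.03,0,0.3],
    [-0.008,-0.08,0.03,0,0.3],
    [-0.012,-0.13,0.03,0,0.3],
    [-0.016,-0.18,0.03,0,0.3],
    [-0.022,-0.23,0.03,0,0.3],
    [-0.028,-0.27,0.03,0,0.3],
    [-0.034,-0.31,0.03,0,0.3],
    [-0.0365,-0.34,0.03,0,0.3],
    [-0.0365,-0.362,0.03,0,0.3],
    [-0.0365,-0.362,0.03,0,0.3],
    [-0.0365,-0.362,0.03,0,0.3],
    [-0.0365,-0.362,0.03,0,0.3]
  ]
}}

```text
time_s: 11.1
tool_pos: [0.4693, -0.0025, 0.36]
tool_rot: [180.0, 0.1, 5.7]
force: [-0.2, 0.2, -0.2]
grip_width: 0.0305
```

Run:
```python
from h import *
o=env.get_obs();print(o['time_s'],o['tool_pos'],o['tool_rot'],o['qpos'],o['grip_width'])
p,d,W,K=snap('wrist','w7');snap('side','s7')
q=cv2.imread('pics/s7.png')[100:300,160:390];cv2.imwrite('pics/s7c.png',cv2.resize(q,None,fx=3,fy=3,interpolation=cv2.INTER_CUBIC))
P=cloud(d,W,K)
bar=(P[...,2]>.115)&(P[...,2]<.14)&(p.max(-1)<90)&(abs(P[...,0]-.47)<.02);bar[240:]=0
B=P[bar];print('bar',len(B))
if len(B):print(np.percentile(B,[1,50,99],axis=0).round(4))
```

```text
11.1 [ 0.46934004 -0.00250035  0.35995949] [1.79988026e+02 8.65867446e-02 5.65809869e+00] [-40.16867103  -3.82536586  36.2197154  112.38019831   2.4075666
  70.80953124   0.8530348 ] 0.03054735557829232
bar 1843
[[ 0.4614 -0.0102  0.1171]
 [ 0.4686  0.0177  0.1298]
 [ 0.4804  0.0477  0.1319]]
```

View pics/w7.png

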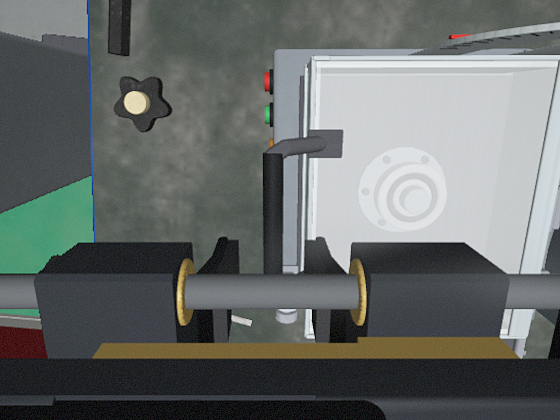

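View pics/s7c.png

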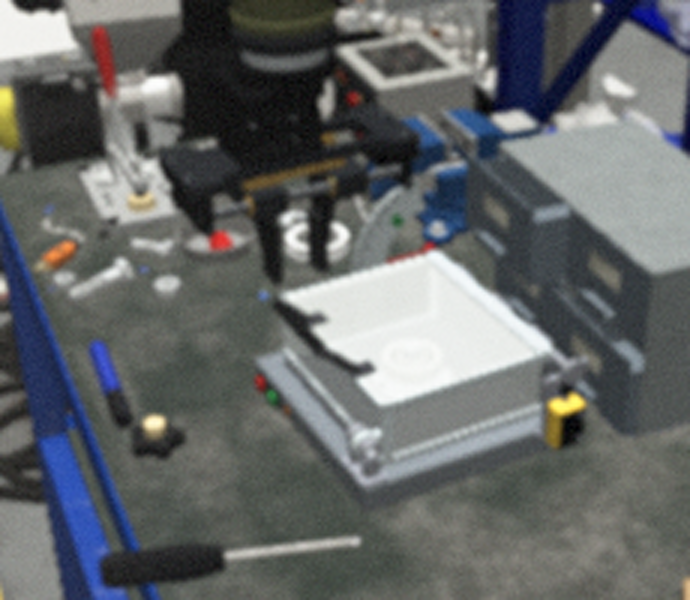

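Request:
{"op": "carry_out", "data": {
  "increments": [
    [0.0012,0,-0.03,0,0.3],
    [0.0012,0,-0.055,0,0.3],
    [0.0012,0,-0.065,0,0.3],
    [0.0012,0,-0.065,0,0.3],
    [0.0012,0,-0.065,0,1],
    [0.0012,0,-0.065,0,1],
    [0.0012,0,-0.065,0,1],
    [0.0012,0,-0.065,0,1],
    [0.0012,0,-0.065,0,1],
    [0.0012,0,-0.065,0,1],
    [0.0012,0,-0.065,0,1],
    [0.0012,0,-0.065,0,1]
  ],
  "grip_force": 12
}}

```text
time_s: 12.4
tool_pos: [0.4702, -0.004, 0.2956]
tool_rot: [-180.0, 0.1, 5.5]
force: [-5.3, -0.2, 3.3]
grip_width: 0.0113
```

Request:
{"op": "carry_out", "data": {
  "increments": [
    [0.001,0,0.004,0,1],
    [0.0017,0.0002,0.008,0,1],
    [0.0026,0.0003,0.012,0,1],
    [0.0036,0.0004,0.016,0,1],
    [0.006,0.0006,0.024,0,1],
    [0.0085,0.0008,0.0316,0,1],
    [0.0085,0.0008,0.0316,0,1]
  ]
}}

```text
time_s: 13.1
tool_pos: [0.4784, -0.0033, 0.3276]
tool_rot: [-180.0, 0.2, 5.5]
force: [-8.4, -0.9, -0.5]
grip_width: 0.0115
```

Run:
```python
from h import *
o=env.get_obs();print(o['tool_pos'],o['force'],o['wrist_torque'],o['qpos'],o['grip_width'])
snap('side','s8')
q=cv2.imread('pics/s8.png')[100:300,160:390];cv2.imwrite('pics/s8c.png',cv2.resize(q,None,fx=3,fy=3,interpolation=cv2.INTER_CUBIC))
```

```text
[ 0.47838003 -0.00326464  0.32759571] [-8.35258833 -0.91372921 -0.50899203] [-0.08491897  1.9274397   0.04496815] [-39.81172415  -0.32229485  37.30009946 113.58310085   0.20142928
  66.90104675   2.94108385] 0.011541228243549102
```

View pics/s8c.png

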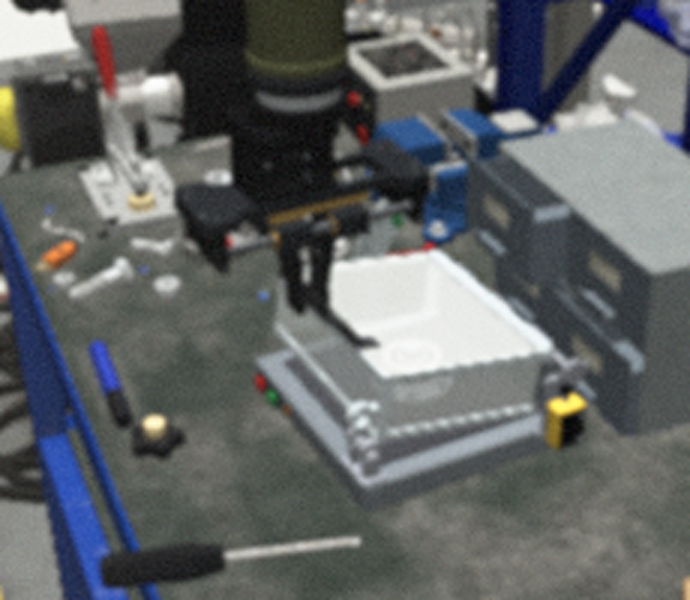

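Request:
{"op": "carry_out", "data": {
  "increments": [
    [0.001,0.0001,0.0075,0,1],
    [0.0047,0.0006,0.0152,0,1],
    [0.0083,0.001,0.0225,0,1],
    [0.0122,0.0014,0.0297,0,1],
    [0.0167,0.0018,0.0366,0,1],
    [0.021,0.0022,0.0435,0,1],
    [0.026,0.0028,0.05,0,1],
    [0.031,0.0032,0.0565,0,1],
    [0.031,0.0032,0.0565,0,1]
  ]
}}

```text
time_s: 14.05
tool_pos: [0.5094, -0.0002, 0.3858]
tool_rot: [-179.9, 0.3, 5.5]
force: [-15.0, -0.0, 6.5]
grip_width: 0.0113
```

Run:
```python
from h import *
o=env.get_obs();print(o['tool_pos'],o['force'],o['wrist_torque'],o['qpos'],o['grip_width'])
snap('side','s9')
q=cv2.imread('pics/s9.png')[100:300,160:390];cv2.imwrite('pics/s9c.png',cv2.resize(q,None,fx=3,fy=3,interpolation=cv2.INTER_CUBIC))
```

```text
[ 5.09387744e-01 -1.99906644e-04  3.85764757e-01] [-14.96431147  -0.02739711   6.4705649 ] [-0.16178089  3.24667913  0.02881538] [-39.72416781   1.29426271  37.64485381 105.40068129  -0.85714029
  73.88504794   3.69430866] 0.011333691584544964
```

View pics/s9c.png

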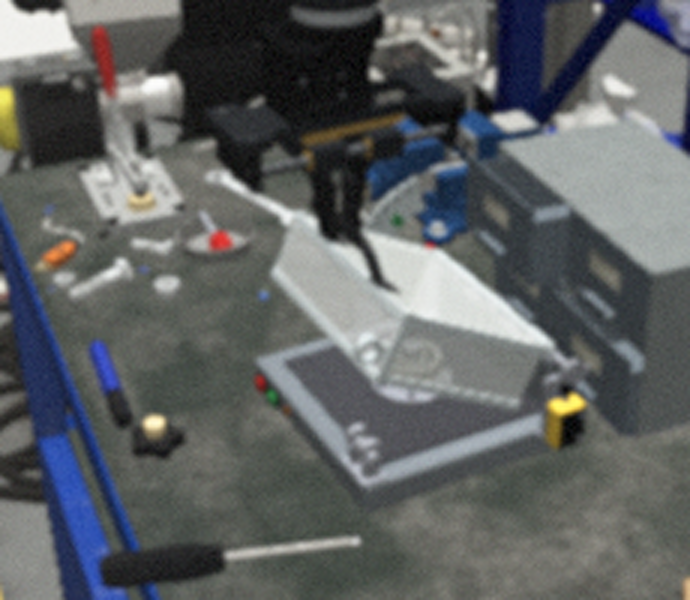

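Request:
{"op": "carry_out", "data": {
  "increments": [
    [-0.0015,-0.0001,0.0005,0,1],
    [-0.003,-0.0003,0.001,0,1],
    [-0.003,-0.0003,0.001,0,1]
  ]
}}

```text
time_s: 14.4
tool_pos: [0.5078, -0.0002, 0.3857]
tool_rot: [-180.0, -0.1, 5.6]
force: [-3.1, 0.5, -2.7]
grip_width: 0.0117
```

Request:
{"op": "carry_out", "data": {
  "increments": [
    [0.005,0.0005,0.006,0,1],
    [0.0105,0.001,0.012,0,1],
    [0.0165,0.0016,0.018,0,1],
    [0.0222,0.0022,0.0235,0,1],
    [0.0222,0.0022,0.0235,0,1]
  ]
}}

```text
time_s: 14.9
tool_pos: [0.5303, 0.0021, 0.4101]
tool_rot: [180.0, -0.0, 5.5]
force: [-7.5, 1.0, 1.1]
grip_width: 0.0113
```

Request:
{"op": "carry_out", "data": {
  "increments": [
    [0.0045,0.0005,0.005,0,1],
    [0.0105,0.0011,0.0095,0,1],
    [0.0165,0.0017,0.0135,0,1],
    [0.0225,0.0023,0.017,0,1],
    [0.0225,0.0023,0.017,0,1],
    [0.0225,0.0023,0.017,0,1]
  ]
}}

```text
time_s: 15.5
tool_pos: [0.5523, 0.0042, 0.4275]
tool_rot: [-180.0, 0.0, 5.5]
force: [-8.4, -0.4, 6.1]
grip_width: 0.0113
```

Run:
```python
from h import *
o=env.get_obs();print(o['tool_pos'],o['force'],o['qpos'],o['grip_width'])
p,d,W,K=snap('side','s10');snap('scene','c10');snap('wrist','w10')
q=cv2.imread('pics/s10.png')[120:260,220:360];cv2.imwrite('pics/s10c.png',cv2.resize(q,None,fx=4.2,fy=4.2,interpolation=cv2.INTER_CUBIC))
q=cv2.imread('pics/c10.png')[110:250,190:350];cv2.imwrite('pics/c10c.png',cv2.resize(q,None,fx=4.2,fy=4.2,interpolation=cv2.INTER_CUBIC))
```

```text
[0.55228912 0.00415945 0.42747713] [-8.38102728 -0.42304064  6.14596741] [-38.62011881   6.21077046  38.50424041  96.54529456  -3.9609005
  78.61740759   6.05275824] 0.011274198923066216
```

View pics/s10c.png

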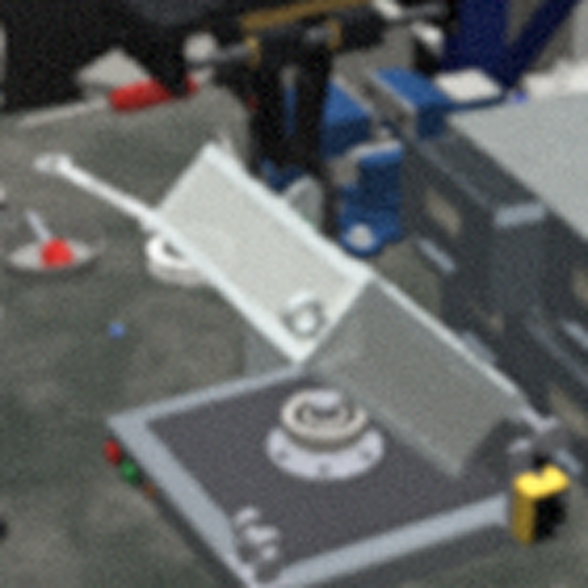

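View pics/c10c.png

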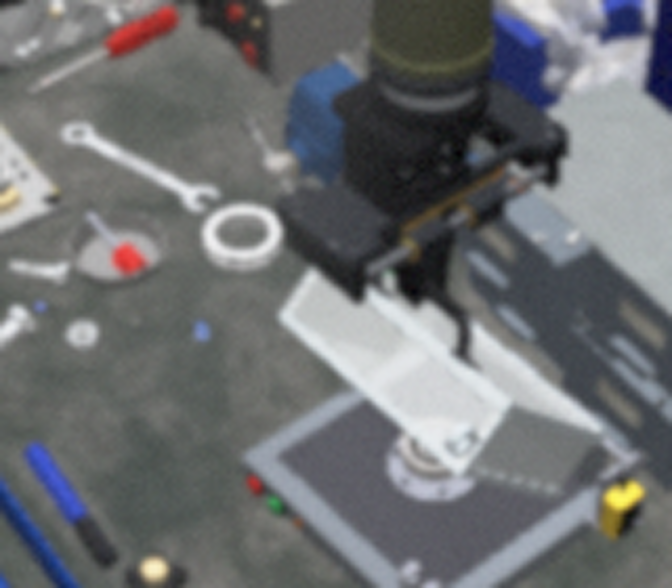

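View pics/w10.png

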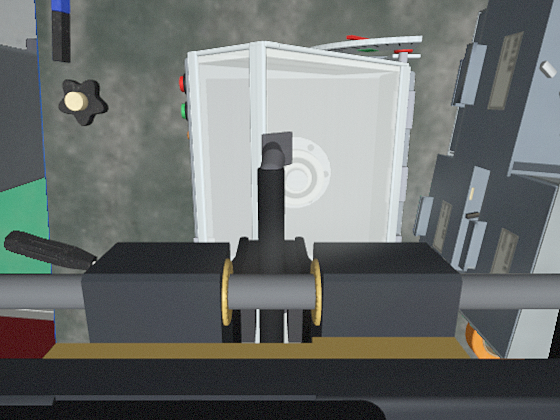

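Run:
```python
from h import *
z=np.load('pics/w10.npz');p,d,W,K=z['p'],z['d'],z['W'],z['K'];P=cloud(d,W,K)
t=np.radians(5.7);Rz=np.array([[np.cos(t),-np.sin(t),0],[np.sin(t),np.cos(t),0],[0,0,1]])
L=(P-[.575,.0072,0])@Rz
def rep(m,n):
    Q=L[m];print(n,len(Q),np.percentile(Q,[5,50,95],axis=0).round(4).tolist())
S=L[80:230:3,310:390:3].reshape(-1,3);S=S[S[:,2]>.09]
c=S.mean(0);v=np.linalg.svd(S-c)[2][2];print('plane',c,v,np.degrees(np.arctan2(v[0],v[2])),np.abs((S-c)@v).mean())
for r,cc in [(120,265),(150,265),(180,270),(200,270),(80,300),(80,390),(150,320),(150,390)]:print((r,cc),L[r,cc].round(4))
bar=np.zeros(d.shape,bool);bar[185:230,258:285]=1;rep(bar&(p.max(-1)<80),'bar')
hsv=cv2.cvtColor(p,cv2.COLOR_RGB2HSV)
red=((hsv[...,0]<8)|(hsv[...,0]>172))&(hsv[...,1]>120);red[75:]=0;red[:,300:][:,140:]=0;red[:,:300]=0
k,l,s,_=cv2.connectedComponentsWithStats(red.astype(np.uint8))
for i in range(1,k):
    if s[i,4]>8:rep(l==i,'red%s'%s[i])
g=(hsv[...,0]>50)&(hsv[...,0]<85)&(hsv[...,1]>90);g[75:]=0;g[:,:300]=0;rep(g,'green')
cv2.imwrite('pics/w10c.png',cv2.resize(p[20:80,300:430,::-1],None,fx=6,fy=6,interpolation=cv2.INTER_CUBIC))
```

```text
plane [0.03130128 0.03461324 0.15379532] [0.79753009 0.00783422 0.6032283 ] 52.89721075556149 0.00321568261938539
(120, 265) [-0.0255  0.0612  0.2136]
(150, 265) [-0.0252  0.0493  0.2385]
(180, 270) [-0.0229  0.0394  0.2564]
(200, 270) [-0.023   0.0309  0.2558]
(80, 300) [-0.0068  0.0812  0.1938]
(80, 390) [0.0646 0.0846 0.118 ]
(150, 320) [0.0072 0.0414 0.1781]
(150, 390) [0.0705 0.0327 0.1122]
bar 1170 [[-0.0277, 0.019, 0.2536], [-0.0226, 0.028, 0.2561], [-0.0179, 0.0366, 0.2576]]
red[346  35  23   5  70] 70 [[0.026, 0.1083, 0.1397], [0.0304, 0.1093, 0.1489], [0.0398, 0.1103, 0.1523]]
red[394  49  19   5  57] 57 [[0.0736, 0.1064, 0.0932], [0.079, 0.1071, 0.0986], [0.0857, 0.1079, 0.101]]
green 43 [[0.0358, 0.1025, 0.1334], [0.0411, 0.1027, 0.1396], [0.0468, 0.1028, 0.1451]]
```

View pics/w10c.png

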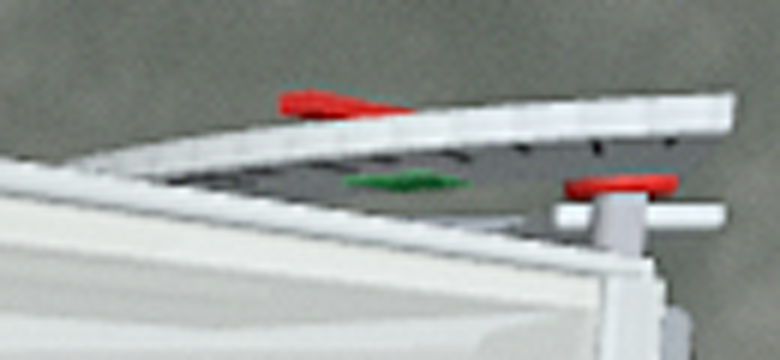

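Request:
{"op": "carry_out", "data": {
  "increments": [
    [0.001,0.0001,0.0015,0,1],
    [0.0025,0.0002,0.003,0,1],
    [0.004,0.0004,0.0045,0,1],
    [0.0045,0.0005,0.0045,0,1],
    [0.0045,0.0005,0.0045,0,1],
    [0.0045,0.0005,0.0045,0,1]
  ]
}}

```text
time_s: 16.25
tool_pos: [0.5565, 0.0046, 0.4304]
tool_rot: [180.0, 0.0, 5.5]
force: [-5.6, -0.8, 3.1]
grip_width: 0.0115
```

```bash
cat > m.py <<'E'
from h import *
import sys
n=sys.argv[1]
o=env.get_obs();print(o['time_s'],o['tool_pos'],o['force'],o['grip_width'])
p,d,W,K=snap('wrist',n);P=cloud(d,W,K)
t=np.radians(5.7);Rz=np.array([[np.cos(t),-np.sin(t),0],[np.sin(t),np.cos(t),0],[0,0,1]])
L=(P-[.575,.0072,0])@Rz
print('grasp tester',(np.array(o['tool_pos'])-[.575,.0072,.164])@Rz)
def ang(a,b):return np.degrees(np.arctan2(a[2]-b[2],b[0]-a[0]))
print([ang(L[r,300],L[r,385]).round(1) for r in (70,80,90,100,220)],[ang(L[r,325],L[r,385]).round(1) for r in (80,120,150,180,210)])
m=np.zeros(d.shape,bool);m[185:230,255:290]=1;m&=p.max(-1)<80;Q=L[m];q=np.median(Q,0);print('bar',q, 'open', ang(q-[0,0,.004],[.08,0,.095])*-1+ 180-0 if 0 else (180-10.1)-(180-ang(q-[0,0,.004],[.08,0,.095])))
hsv=cv2.cvtColor(p,cv2.COLOR_RGB2HSV)
for nm,mm in [('red',((hsv[...,0]<8)|(hsv[...,0]>172))&(hsv[...,1]>120)),('green',(hsv[...,0]>50)&(hsv[...,0]<85)&(hsv[...,1]>90))]:
    mm=mm.copy();mm[75:]=0;mm[:,:300]=0;mm&=L[...,0]<.065;Q=L[mm]
    if len(Q):print(nm,len(Q),np.median(Q,0).round(4),ang(np.median(Q,0),[.08,0,.095]))
cv2.imwrite('pics/'+n+'c.png',cv2.resize(p[20:80,300:430,::-1],None,fx=6,fy=6,interpolation=cv2.INTER_CUBIC))
E
python3 m.py w11
```

```text
16.25 [0.55652163 0.00461817 0.4303909 ] [-5.60515197 -0.79956201  3.07858249] 0.011490532939037965
grasp tester [-0.01864343 -0.00073379  0.2663909 ]
[np.float64(74.0), np.float64(48.2), np.float64(48.2), np.float64(47.9), np.float64(47.2)] [np.float64(48.3), np.float64(48.6), np.float64(48.8), np.float64(47.8), np.float64(46.6)]
bar [-0.01823116  0.02790473  0.25899237] open 48.35115589304908
red 69 [0.0322 0.1094 0.1496] 48.79658125079384
green 41 [0.0416 0.1027 0.1414] 50.41509419201436
```

View pics/w11c.png

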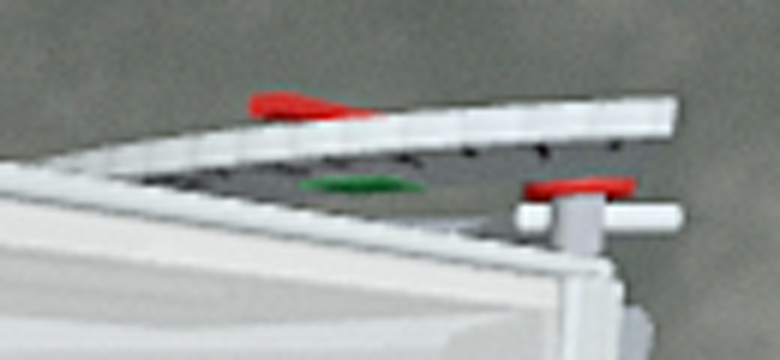

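Request:
{"op": "carry_out", "data": {
  "increments": [
    [0.001,0.0001,0.0015,0,1],
    [0.002,0.0002,0.003,0,1],
    [0.002,0.0002,0.003,0,1],
    [0.002,0.0002,0.003,0,1],
    [0.002,0.0002,0.003,0,1],
    [0.002,0.0002,0.003,0,1],
    [0.002,0.0002,0.003,0,1],
    [0.002,0.0002,0.003,0,1]
  ]
}}

```text
time_s: 17.1
tool_pos: [0.5586, 0.0049, 0.4321]
tool_rot: [180.0, -0.0, 5.5]
force: [5.5, -1.0, -14.8]
grip_width: 0.0114
```

```bash
python3 m.py w12
python3 - <<'E'
from h import *
snap('scene','c12');snap('side','s12')
q=cv2.imread('pics/c12.png')[110:360,150:420];cv2.imwrite('pics/c12c.png',cv2.resize(q,None,fx=2.4,fy=2.4,interpolation=cv2.INTER_CUBIC))
E
```

```text
17.1 [0.55864266 0.00492297 0.43214348] [  5.54386641  -1.00223373 -14.77312727] 0.011394329706024461
grasp tester [-0.01650262 -0.00064117  0.26814348]
[np.float64(49.2), np.float64(49.2), np.float64(48.9), np.float64(48.7), np.float64(47.6)] [np.float64(49.0), np.float64(48.9), np.float64(47.9), np.float64(47.1), np.float64(47.2)]
bar [-0.01597239  0.02778784  0.26033488] open 49.15308824915144
red 70 [0.033  0.1093 0.1497] 49.34989972849775
green 42 [0.0416 0.1027 0.1409] 50.115124622078426
```

View pics/c12c.png

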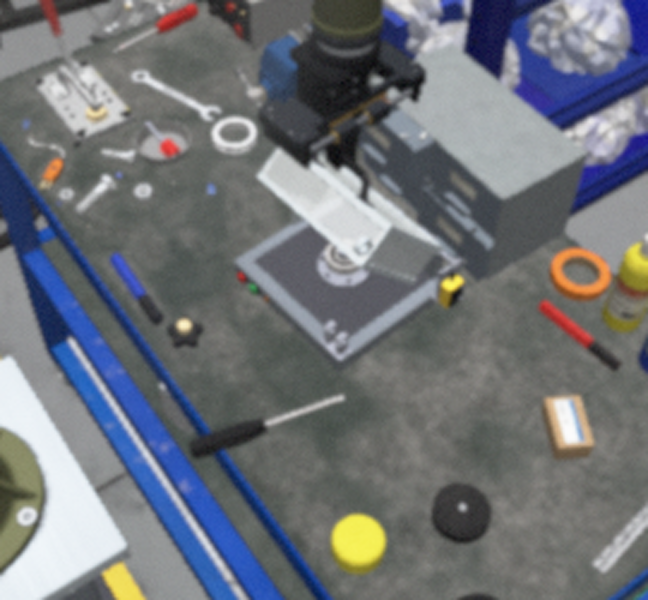

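View pics/s12.png

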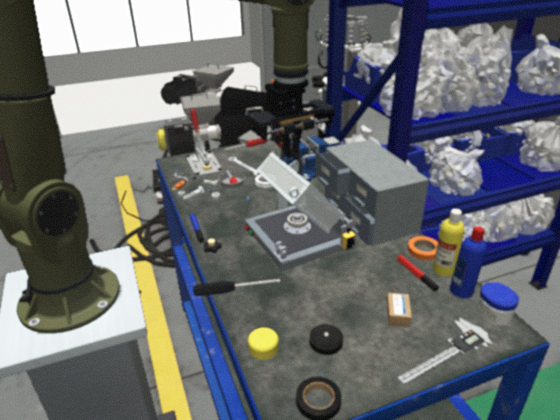

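Request:
{"op": "carry_out", "data": {
  "increments": [
    [0.0002,0,-0.0005,0,1],
    [0.0004,0,-0.001,0,1],
    [0.0004,0,-0.001,0,1],
    [0.0004,0,-0.001,0,1],
    [0.0004,0,-0.001,0,1],
    [0.0004,0,-0.001,0,1]
  ]
}}

```text
time_s: 17.85
tool_pos: [0.5588, 0.0049, 0.4321]
tool_rot: [-180.0, -0.0, 5.5]
force: [1.6, -0.5, -9.4]
grip_width: 0.0112
```

```bash
python3 m.py w13; sleep 0; python3 m.py w14|head -1
```

```text
17.85 [0.55877019 0.00485265 0.4320568 ] [ 1.58509608 -0.48420642 -9.36608476] 0.01120107103895729
grasp tester [-0.0163827 -0.0007238  0.2680568]
[np.float64(49.1), np.float64(49.4), np.float64(49.4), np.float64(49.5), np.float64(48.1)] [np.float64(49.0), np.float64(49.0), np.float64(48.3), np.float64(47.4), np.float64(47.6)]
bar [-0.01594924  0.02784462  0.26040062] open 49.16941416126306
red 70 [0.0329 0.1094 0.1505] 49.683375558579584
green 41 [0.0416 0.1027 0.1389] 48.78186997028429
17.9 [0.55875993 0.00482635 0.43206224] [ 1.81363201 -0.9113401  -7.69691979] 0.01143195154497265
```

Run:
```python
from h import *
o=env.get_obs();print(o['force'],abs(o['joint_velocities']).max())
print(env.sign_off())
```

```text
[ 1.65699368  0.09002864 -8.57938555] 0.12860130217348903
the job is handed in; nothing more can be done
None
```

I drew the lock pin about 80 mm straight out, laid it in the magnetic dish and let go. I then lifted the guard by its black bar with a 12 N grip and handed the job in at about 18 s, still holding it open.

Last checks:
- **Guard angle:** the bar, the guard's surface and the red pointer gave 47 to 50 degrees, mostly about 49. The last close-up I viewed, taken half a degree before the end, showed the pointer at the green band. The arm was standing still at hand-in.
- **Grip on the bar:** the fingers were closed at 11 mm, with the grasp point about 10 mm above the bar's centre. The bar slid a few millimetres down the pads during the lift.
- **Forces:** the wrist force was about 9 N at hand-in. The highest I read during the lift was about 16 N, partway up, because the arc I planned did not match the hinge exactly. I corrected that with small shifts. I had no direct reading of the force on the guard itself.
- **Pin and other objects:** the last pictures show the pin in the dish. The puck, cap, screwdriver and carton looked unmoved by eye; I did not measure them again.

The sign-off gave no verdict.

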